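# Shut the charger away behind a roller catch

## Robot

A 7-joint arm with a two-finger parallel gripper is mounted at the origin on the work surface. World frame = base frame: x ahead of the robot, y to its left, z up, the work surface at z = 0. Lengths are in m, angles in rad, forces in N, time in s.
With the tool pointing down it reaches from about 0.425 to 0.925 m from the base axis. Payload 6.8 kg.
Tool frame: the origin (TCP) lies on the centre line of the jaws, within the pads' length; the fingertips stand 19 mm ahead of it and the grasp point (between the pads) is the TCP (tcp_to_tips is the distance from the TCP to the fingertips, in m); x points along the fingers, y is the direction in which the jaws open and shut, and the axes are right-handed (so a half turn about x gives the same grasp; the last joint's range is limited). The gripper opens to 85 mm and grips with 20 to 120 N. Pads are 22 mm wide; open, the fingers measure 114 mm over their backs; the gripper's body (76 mm by 85 mm) begins 54 mm behind the grasp point. The pads swing forward as they close: fully open they stand 13 mm farther back than shut.
Start: joints at [-1.356, 0.477, 0.022, 1.555, -0.011, 1.109, -0.083], TCP at [0.214, 0.64, 0.25] pointing down, gripper open.
Joint ranges: [-2.96, 2.96], [-0.34, 2.1], [-1.41, 1.46], [0.24, 2.44], [-1.37, 4.51], [0.17, 1.92], [-2.96, 2.96]. Speed limits (rad/s): [2.39, 2.39, 3.14, 3.14, 3.14, 3.14, 3.14].

## Interface

Orientations are given as a unit quaternion [w, x, y, z].
In Python, from station import get_obs, read_camera, hand_in, spot_in, cut_out, tcp_to_tips gives the robot as it stands.
- The arm moves only by the shell command python3 -m jog 'ROWS' [FORCE]. ROWS is JSON, a list of rows, each an object of numbers: "gripper": the closure, from 0 (fully open) to 1 (shut); "dx", "dy", "dz": the shift along the world's x, y, z in m; "rx", "ry", "rz": the turn, a rotation vector about the world's x, y, z in degrees. In form: [{"gripper": .., "dx": .., "dy": .., "dz": .., "rx": .., "ry": .., "rz": ..}, ...]. A call has 1 to 10 rows; each row is the pose to reach, as a shift and turn from the pose commanded when the call began; what a row does not reach only later rows make up. A row lasts 1/10 s, in which the tool goes at most 50 mm and 8.59 degrees, less where a joint would pass 70% of its speed; a pose out of reach is approached as far as the arm can. A call with a gripper value outside its range is refused whole. The fingers move at their own pace and stop on an object; FORCE is the grip in N (left out, the last holds). Time passes only in rows, so rows that repeat a pose let the fingers close. It gives the time, the measured TCP pose, the force and the opening at its end, in the units of the state.
- get_obs(): the state, without advancing time (a new reading comes with each control period).
- read_camera(name): name is "side" or "top" or "wrist"; returns a dict with "pixels" (400x640x3 uint8, blue, green, red), "range_z" (400x640 float32, m along the optical axis (not along the pixel's ray), 0 where there is no reading), "camera_matrix" (3x3 intrinsics, pixels), "cam_to_world" (4x4, takes a point from camera to world coordinates). Camera axes: x right, y down, z forward; pixel columns grow to the right and rows downward; lengths in m; the calibration is good to about 2 mm. A picture is of the moment at which its call begins.
- hand_in(): hands the job in, once; it reports no verdict.
Trained networks look in the newest picture that a camera, given by its name, has taken for a name from the list of things; names that differ only in an ending like _2 or _b are one class to them, and where a whole thing is asked for, a point or a joint stands for the part that bears it (a point fixed in the world has none). Each returns a list of dicts, best first, with "conf" (0 to 1); they miss things now and then, are a little off and sometimes report something else, mostly with a low value. They report only what shows in the picture. A call takes as long as a camera call. They do not tell look-alikes from the thing itself.
- spot_in(camera, label): "box" ([centre column, centre row, width, height] in pixels, round what is visible of it).
- cut_out(camera, label): "mask" (400x640 bool, what is visible of it) and "box" ([centre column, centre row, width, height] in pixels, round what is visible of it).
The state is a dict: "t": time; "q": joint angles; "joint_vel": joint speeds; "joint_torque": joint torques, N m; "eef_pos": TCP position; "tool_rot": TCP orientation; "contact_force": force on the tool from outside, world axes, zero at the start; "torque": the same for the moment, N m; "gripper_width": opening from 0.0 (shut) to 1.0 (fully open).
Only numpy, scipy, OpenCV 4.12 (cv2) and the standard library are available. Lean on these libraries where they do the work, as an engineer would, in place of code of your own. Each camera call takes 0.05 s, during which the arm holds its last target. There are 200 camera calls.

## Task

Pull the steel locker's door wide open through its roller catch, set the black finned charger flat in the locker's wide bay, wholly behind the locker's front edge, and let go of it. Then push the door shut until the loose catch has gone back to its seat and the roller snaps over, pressing gently by feel and no harder than it takes, so that the door stays shut when you let go. Leave the drink can, the spanner and the fuse box where they are.

Things in the scene. Friction and masses are not known exactly. Their poses are not given: they have to be found in the camera images.
- locker: Low grey steel locker fixed to the bench, 160 deep (its x) x 200 wide (its y) x 80 mm high. Origin: centre of its underside; x points from the front into the locker, z up; front edge at x = -80. Floor and walls 4 thick. A partition at y = 56 to 60 parts the wide bay from a narrow catch side. The roof covers only x = -20 to 80: the front 60 mm is open above.
- bay (a point): Middle of the wide bay's floor, 4 mm above the bench, at (0, -20) in the locker's x, y; locker's axes. The bay is 152 wide (y) and runs from the locker's front edge, 80 mm ahead of this point (-x), to the back wall 76 mm behind it. The charger goes here, flat and lengthwise.
- door (a joint): Door angle (rad): 0 parallel to the locker's front, inner face 6 mm ahead of the front edge; grows as it opens, to 1.75. Hinged on the vertical through door_pivot. Found latched at about 0.111; pulling free takes about 8 N at the free edge. Properly shut it stands somewhere from 0.00 to 0.095, not at the found angle (see bracket). Opened past 0.3 it stays where left.
- bracket: Fixed part in the narrow side with the unseen seat of the roller catch. The catch is loose and found drawn forward. On shutting, the door meets the roller at about 0.17 rad and shoves the catch inward with 3 N until it seats, 8 to 19 mm further in, different each time; then about 8 N at the free edge makes the strike snap over the roller, 5 mm on to a rubber bumper.
- catch_mouth (a point): Mouth of the narrow side at the locker's front edge, where the catch works. A door let go before the snap is pushed out by a weak spring pin to 0.15 rad or more. More than 22 N of thrust on the seated catch damages it; pushing slowly up to about 12 N at the door's free edge is ample.
- door_pivot (a point): Point on the door's vertical hinge line, 41 mm above the bench, at (-92, -100) in the locker's x, y. Door panel 12 thick (hinge line in the middle of its thickness), 200 wide from hinge line to free edge, top edge 76 and bottom edge 6 above the bench.
- door_handle (a point): Point to grip on the door handle: an upright round steel bar, 11 thick, about 70 long, 35 mm off the door's outer face, 140 from the hinge line, its top end about 80 above the bench. The point is on the bar's middle line, 52 above the bench. Site x is normal to the door, pointing from outside inward; y runs from hinge to free edge.
- door_push (a point): Point on the door's outer face near the free edge, beyond the handle, 180 from the hinge line and 60 above the bench: a good place to push with closed fingertips. Axes as door_handle.
- charger_mid (a point): Centre of the charger, a loose black finned box 115 long (its x) x 55 wide (its y) x 53 mm high with grey end plates, 0.2 to 0.45 kg, lying flat on the bench; the point is 25 above its underside. Either end may go in first.
- can: Gold drink can, 66 across, 122 high, standing on the bench; origin at the centre of its underside. Leave alone.
- spanner: Steel spanner 200 long lying on the bench along its x. Leave alone.
- fusebox: Small fuse box 70 x 50 x 43 high on the bench; origin at the centre of its underside. Leave alone.
There are look-alikes about, which are no part of the job. Leave any blue or green look-alike of the part that bears charger_mid alone.

How it is judged:
By the outcome, as a careful person would: the job done as asked, in the order asked, and still so for the second after the job is handed in, with the robot touching nothing.
It also fails if it takes over 72 s, if anything falls off the work surface, if the arm or the gripper's body presses on something with over 40 N, if the wrist force passes 120 N, or if a joint passes its speed limit or range.

## Working session

There is one attempt and no reset: what is moved stays moved. The work goes in short steps, Python scripts to look and compute and a shell command to move; the robot and the scene stay as the last step left them, time stands still between calls to the robot, and variables do not carry over. Pictures are saved under pics/ and viewed, about 8 in all and at most 12, crops included, and the job is handed in when it is done.

```bash
mkdir -p pics; ls
python3 - <<'E'
from station import *
import cv2,numpy as np
o=get_obs();print({k:np.round(v,3).tolist() for k,v in o.items()},tcp_to_tips)
ims=[]
for n in("top","side"):
    c=read_camera(n);np.savez(f"pics/{n}0.npz",**c);ims.append(c["pixels"])
    print(n,c["camera_matrix"].tolist(),np.round(c["cam_to_world"],3).tolist())
    for l in("locker","charger_mid","can","spanner","fusebox","door","door_handle"):
        print(l,[(np.round(d["box"]).tolist(),round(d["conf"],2)) for d in spot_in(n,l)[:4]])
cv2.imwrite("pics/top0.png",ims[0]);cv2.imwrite("pics/side0.png",ims[1])
E
```

```text
pics
{'t': 0.0, 'q': [-1.356, 0.478, 0.022, 1.556, -0.011, 1.109, -0.083], 'joint_vel': [0.002, 0.001, 0.0, -0.001, -0.0, 0.0, 0.001], 'joint_torque': [-0.001, -59.646, 1.607, -28.119, 0.012, 0.009, -0.0], 'eef_pos': [0.214, 0.64, 0.249], 'tool_rot': [0.698, 0.113, 0.698, -0.114], 'contact_force': [-0.322, 0.642, -0.152], 'torque': [-0.002, 0.026, 0.041], 'gripper_width': 1.0} 0.019
top [[384.2881952177445, 0.0, 323.53689646983094], [0.0, 384.2881952177445, 201.75319917992798], [0.0, 0.0, 1.0]] [[-0.131, -0.967, 0.22, 0.348], [-0.991, 0.128, -0.029, -0.048], [-0.001, -0.222, -0.975, 1.07], [0.0, 0.0, 0.0, 1.0]]
locker [([232.0, 243.0, 104.0, 86.0], 0.71)]
charger_mid [([376.0, 220.0, 43.0, 29.0], 0.84), ([370.0, 270.0, 34.0, 44.0], 0.72)]
can [([366.0, 145.0, 30.0, 33.0], 0.56)]
spanner [([447.0, 221.0, 25.0, 73.0], 0.58), ([377.0, 219.0, 43.0, 28.0], 0.17)]
fusebox [([394.0, 159.0, 24.0, 26.0], 0.86)]
door [([268.0, 246.0, 26.0, 75.0], 0.61), ([229.0, 273.0, 2.0, 2.0], 0.52)]
door_handle []
side [[391.51552218554565, 0.0, 318.3775772621593], [0.0, 391.51552218554565, 204.89128652200895], [0.0, 0.0, 1.0]] [[0.954, -0.212, 0.211, 0.346], [-0.299, -0.707, 0.64, -0.667], [0.013, -0.674, -0.738, 0.744], [0.0, 0.0, 0.0, 1.0]]
locker [([279.0, 150.0, 80.0, 74.0], 0.71)]
charger_mid [([265.0, 266.0, 57.0, 55.0], 0.89), ([327.0, 265.0, 39.0, 58.0], 0.7), ([382.0, 204.0, 49.0, 30.0], 0.63)]
can [([415.0, 229.0, 36.0, 54.0], 0.76)]
spanner [([345.0, 358.0, 104.0, 46.0], 0.58)]
fusebox [([416.0, 279.0, 40.0, 40.0], 0.76)]
door [([276.0, 170.0, 80.0, 39.0], 0.94)]
door_handle [([275.0, 170.0, 76.0, 35.0], 0.63)]
```

View pics/top0.png

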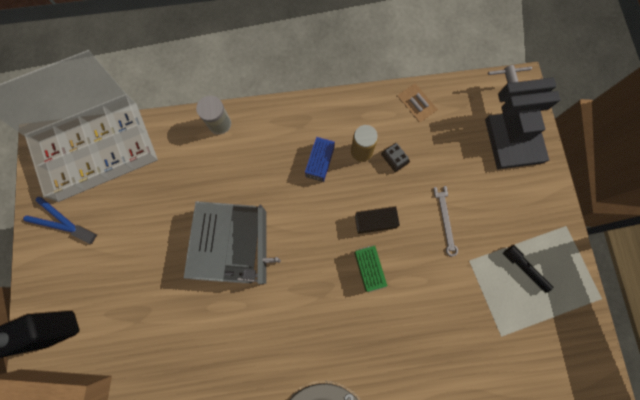

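View pics/side0.png

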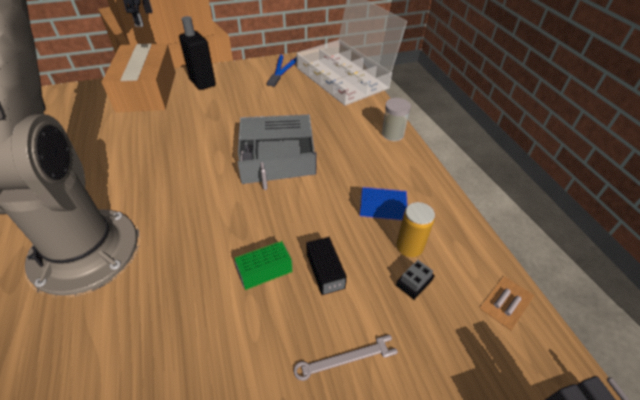

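The top view shows the locker at (228,243) with its front facing right and the handle at (270,261). Possible chargers in the top view are black (377,220), green (371,268) and blue (320,160). I choose the black finned one at (377,220), which is (326,265) in the side view.

```bash
cat > h.py <<'E'
import numpy as np,cv2
def cloud(c):
    K=c["camera_matrix"];z=c["range_z"];v,u=np.indices(z.shape)
    p=np.stack([(u-K[0,2])/K[0,0]*z,(v-K[1,2])/K[1,1]*z,z,np.ones_like(z)],-1)@c["cam_to_world"].T
    p[z<=0]=np.nan
    return p[...,:3]
def rect(P):
    (c,s,a)=cv2.minAreaRect((P[:,:2]*1000).astype(np.float32)); return np.round(c,1),np.round(s,1),round(a,1)
E
python3 - <<'E'
from h import *
from station import *
for n in("top","side"):
    c=np.load(f"pics/{n}0.npz");p=cloud(c);im=c["pixels"]
    print(n,"bench z",np.nanmedian(p[300:390,340:440,2]))
    X=p.reshape(-1,3)
    ctr={"top":(377,220),"side":(326,265)}[n]; cc=p[ctr[1],ctr[0]];print("charger pix",cc)
    m=(np.linalg.norm(X[:,:2]-cc[:2],axis=1)<.085)&(X[:,2]>.04)&(X[:,2]<.07)&(im.reshape(-1,3).max(1)<75)
    print("charger",m.sum(),rect(X[m]),np.median(X[m][:,2]))
    # locker
    lc={"top":(205,235),"side":(275,123)}[n];l=p[lc[1],lc[0]];print("roof pix",l)
    m=(np.linalg.norm(X[:,:2]-l[:2],axis=1)<.22)&(X[:,2]>.072)&(X[:,2]<.09);print("lockertop",m.sum(),rect(X[m]))
    hp=X[m]; print(np.percentile(hp[:,2],[5,50,95]))
    d=(np.linalg.norm(X[:,:2]-l[:2],axis=1)<.3)&(X[:,2]>.03)&(X[:,2]<.1)
    S=400;g=np.zeros((S,S,3),np.uint8)   # ortho map 1px=1mm
    q=X[d];ij=((q[:,:2]-l[:2])*1000+200).astype(int);ok=((ij>=0)&(ij<S)).all(1);o=np.argsort(q[ok][:,2])
    g[ij[ok][o][:,0],ij[ok][o][:,1]]=cv2.applyColorMap((np.clip((q[ok][o][:,2]-.03)/.06,0,1)*255).astype(np.uint8)[:,None],2)[:,0]
    cv2.imwrite(f"pics/ortho_{n}.png",g)
a=cv2.resize(np.load("pics/top0.npz")["pixels"][190:300,170:420],None,fx=3.2,fy=3.2)
o=np.hstack([cv2.imread("pics/ortho_top.png"),cv2.imread("pics/ortho_side.png")])
a=cv2.resize(a,(800,352));o=cv2.resize(o,(480,240),interpolation=1)
f=np.zeros((600,800,3),np.uint8);f[:352]=a;f[352:592,:480]=o
cv2.imwrite("pics/crop1.png",f)
E
```

```text
top bench z -0.00020253663550318102
charger pix [ 0.50930814 -0.21480661  0.0456339 ]
charger 796 (array([ 512.5, -214.8]), array([ 52.6, 111. ]), 0.7) 0.05008956998488834
roof pix [0.52355121 0.23896428 0.07945296]
lockertop 3529 (array([499.3, 166.9]), array([233.4, 204.7]), 78.2)
[0.07454581 0.07884451 0.0818223 ]
side bench z -0.0004401424797251252
charger pix [ 0.50832977 -0.23290384  0.05029165]
charger 1131 (array([ 511.9, -215.6]), array([ 53. , 113.6]), 0.7) 0.05002758927134543
roof pix [0.51168444 0.24281214 0.08125379]
lockertop 2069 (array([497.5, 168.4]), array([237. , 203.5]), 79.3)
[0.07434993 0.079629   0.08195389]
```

View pics/crop1.png

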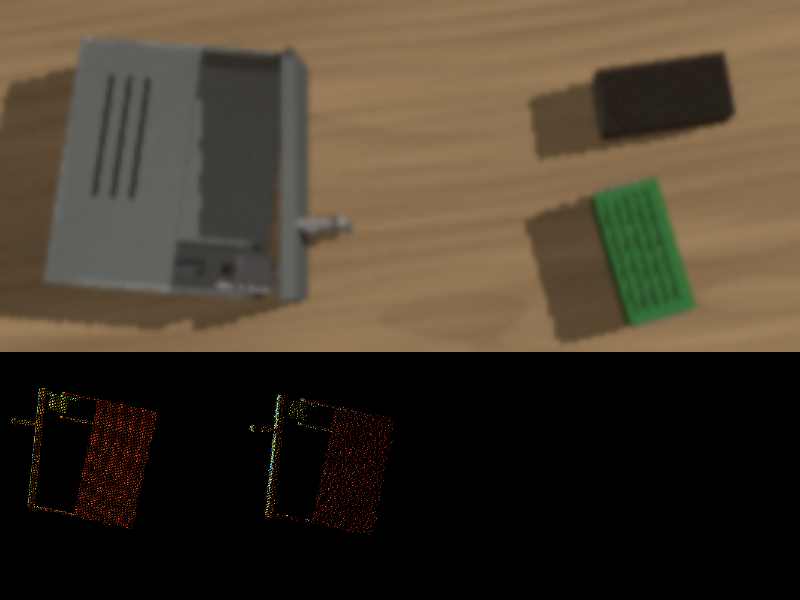

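The crop shows the charger is black with fins, at (663,95) in the crop. The green box at (645,250) is the look-alike. The locker's door is slightly ajar and its handle is at (330,225). Next I'll refine the locker pose.

Run:
```python
from h import *
from scipy.optimize import minimize
A=[]
for n in("top","side"):
    p=cloud(np.load(f"pics/{n}0.npz")).reshape(-1,3)
    m=(np.linalg.norm(p[:,:2]-[.5,.17],axis=1)<.22)&(p[:,2]>.0755)&(p[:,2]<.087);A.append(p[m])
for X in A+[np.vstack(A)]:
  best=None
  for yaw in np.arange(74,86,.25):
    t=np.radians(yaw);R=np.array([[np.cos(t),-np.sin(t)],[np.sin(t),np.cos(t)]])
    q=X[:,:2]@R*1000
    # roof: densest 100mm window in x ; extents by percentiles
    h=np.sort(q[:,0]);lo=max(h,key=lambda a:((h>=a)&(h<=a+101)).sum())
    r=q[(q[:,0]>lo)&(q[:,0]<lo+101)]
    e=np.percentile(r,[.7,99.3],axis=0);s=np.ptp(e,axis=0).prod()
    if best is None or s<best[0]: best=(s,yaw,e,len(r),R)
  s,yaw,e,n,R=best
  print(yaw,e.round(1).tolist(),n,"centre",np.round(R@np.array([e[1,0]-80,e[:,1].mean()]),1))
  q=X[:,:2]@R*1000-[e[1,0]-80,e[:,1].mean()]
  f=q[(q[:,0]<-75)];H,_=np.histogram(f[:,0],np.arange(-170,-70,5));print(H)
```

```text
75.75 [[299.2, -536.5], [397.6, -339.5]] 2881 centre [502.7 200.1]
[ 0  0  0  2  7  2  0  1  2  1 10 17 24 32 22 23 20  9  4]
80.25 [[264.6, -561.3], [363.7, -365.0]] 1562 centre [504.5 201.2]
[ 0  0  0  0  6  4  0  1  0  0  1 20 35 55 54 22  4  1  2]
75.25 [[304.1, -533.3], [402.7, -335.9]] 4419 centre [502.4 201.5]
[ 0  0  0  9 10  2  1  1  2  7 30 42 56 60 48 51 34 24  9]
```

Run:
```python
from h import *
for n in("top","side"):
    p=cloud(np.load(f"pics/{n}0.npz")).reshape(-1,3)
    m=(np.linalg.norm(p[:,:2]-[.5,.17],axis=1)<.22)&(p[:,2]>.0745)&(p[:,2]<.09);X=p[m][:,:2]*1000
    yaw=78.
    for it in range(6):
        t=np.radians(yaw);R=np.array([[np.cos(t),-np.sin(t)],[np.sin(t),np.cos(t)]]);q=X@R
        def edge(q,ax,hi,lo,up,step=8):
            o=[]
            for b in np.arange(lo,up,step):
                s=q[(q[:,1-ax]>=b)&(q[:,1-ax]<b+step)][:,ax]
                if len(s)>4:o.append((b+step/2,np.sort(s)[-2] if hi else np.sort(s)[1]))
            o=np.array(o,np.float32);v=cv2.fitLine(o,cv2.DIST_HUBER,0,1,.01).ravel();return np.degrees(np.arctan2(v[1],v[0]*1)) if v[0]>0 else np.degrees(np.arctan2(-v[1],-v[0])),v
        y0,y1=np.percentile(q[:,1],[2,98]);x1=np.percentile(q[:,0],99)
        ab,vb=edge(q,0,True,y0,y1)       # back
        al,vl=edge(q,1,False,x1-90,x1);ar,vr=edge(q,1,True,x1-90,x1)
        yaw+= -ab*.7+.3*(al+ar)/2
    bx=vb[3];yl=vl[3];yr=vr[3]
    c=R@[bx-80,(yl+yr)/2]
    # PCA-ish sides
    print(n,"yaw",round(yaw,2),"back,left,right slopes",ab,al,ar,"width",yr-yl,"c",c.round(1))
    q=X@R-[bx-80,(yl+yr)/2]
    d=q[(q[:,0]<-83)&(q[:,0]>-125)&(abs(q[:,1]-0)<100)].astype(np.float32);v=cv2.fitLine(d,cv2.DIST_HUBER,0,.1,.01).ravel()
    print("door angle",-np.arctan(v[0]/v[1]), "x at y=-100,100",v[2]+v[0]/v[1]*(np.array([-100,100])-v[3]))
    hd=q[(q[:,0]<-130)&(q[:,0]>-165)];print("handle",np.median(hd,0),len(hd), R@np.median(hd,0)+c)
```

```text
top yaw 78.25 back,left,right slopes 0.03148761 0.74947983 -0.6884216 width 197.05298 c [504.  200.8]
door angle 0.11014315 x at y=-100,100 [ -91.55122915 -113.66937289]
handle [-147.73164687   36.26576025] 15 [438.45584833  63.57030221]
side yaw 78.11 back,left,right slopes 0.18362966 1.2138976 -0.3569532 width 194.74457 c [503.3 201.7]
door angle 0.10964413 x at y=-100,100 [ -91.01804866 -113.03517445]
handle [-146.74403799   34.69828131] 15 [439.07013064  65.23004756]
```

```bash
python3 -m jog '[{"gripper":0,"dx":0.27,"dy":-0.30,"rz":-77},{"gripper":0,"dx":0.27,"dy":-0.30,"rz":-77},{"gripper":0,"dx":0.27,"dy":-0.30,"rz":-77},{"gripper":0,"dx":0.27,"dy":-0.30,"rz":-77},{"gripper":0,"dx":0.27,"dy":-0.30,"rz":-77},{"gripper":0,"dx":0.27,"dy":-0.30,"rz":-77},{"gripper":0,"dx":0.27,"dy":-0.30,"rz":-77},{"gripper":0,"dx":0.27,"dy":-0.30,"rz":-77},{"gripper":0,"dx":0.27,"dy":-0.30,"rz":-77},{"gripper":0,"dx":0.27,"dy":-0.30,"rz":-77}]' 80
python3 -m jog '[{"gripper":0.4,"dx":-0.045,"dy":-0.277,"dz":-0.10},{"gripper":0.4,"dx":-0.045,"dy":-0.277,"dz":-0.10},{"gripper":0.4,"dx":-0.045,"dy":-0.277,"dz":-0.10},{"gripper":0.4,"dx":-0.045,"dy":-0.277,"dz":-0.10},{"gripper":0.4,"dx":-0.045,"dy":-0.277,"dz":-0.10},{"gripper":0.4,"dx":-0.045,"dy":-0.277,"dz":-0.10},{"gripper":0.4,"dx":-0.045,"dy":-0.277,"dz":-0.10},{"gripper":0.4,"dx":-0.045,"dy":-0.277,"dz":-0.10}]'
python3 - <<'E'
from station import *
from h import *
o=get_obs();print(np.round(o["q"],2))
c=read_camera("wrist");cv2.imwrite("pics/w1.png",c["pixels"])
p=cloud(c);m=(np.linalg.norm(p[...,:2]-[.439,.063],axis=-1)<.018)&(p[...,2]>.065)&(p[...,2]<.09)
print(m.sum(),np.median(p[m],0),np.ptp(p[m],axis=0))
c=read_camera("top");X=cloud(c).reshape(-1,3);b=c["pixels"].reshape(-1,3).astype(int);g=(b[:,1]>b[:,2]+40)&(b[:,1]>b[:,0]+30)&(X[:,2]>.03);print("green",rect(X[g]))
E
```

```text
[-1.36  0.48  0.02  1.56 -0.01  1.11 -0.08]$[0]: bad value
$[0]: bad value
  return _methods._mean(a, axis=axis, dtype=dtype,
  ret = um.true_divide(
Traceback (most recent call last):
ValueError: zero-size array to reduction operation maximum which has no identity
```

View pics/w1.png

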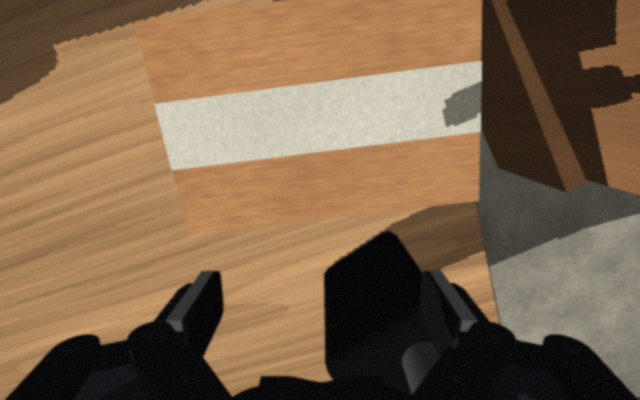

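The wrist view shows only the sander-like block and the wood, because both moves were refused ("bad value") and the arm has not moved. I suspect every key has to be given.

```bash
python3 -m jog '[{"gripper":0,"dx":0.03,"dy":-0.03,"dz":0,"rx":0,"ry":0,"rz":-8}]' 80; python3 -m jog --help | head -20
```

```text
t: 0.95
eef_pos: [0.2379, 0.614, 0.25]
tool_rot: [0.687, 0.16, 0.691, -0.159]
contact_force: [0.3, 0.5, -0.9]
gripper_width: 1.003invalid input: not JSON, or not a number
```

```bash
python3 -m jog '[{"gripper":0,"dx":0.24,"dy":-0.27,"dz":0,"rx":0,"ry":0,"rz":-69},{"gripper":0,"dx":0.24,"dy":-0.27,"dz":0,"rx":0,"ry":0,"rz":-69},{"gripper":0,"dx":0.24,"dy":-0.27,"dz":0,"rx":0,"ry":0,"rz":-69},{"gripper":0,"dx":0.24,"dy":-0.27,"dz":0,"rx":0,"ry":0,"rz":-69},{"gripper":0,"dx":0.24,"dy":-0.27,"dz":0,"rx":0,"ry":0,"rz":-69},{"gripper":0,"dx":0.24,"dy":-0.27,"dz":0,"rx":0,"ry":0,"rz":-69},{"gripper":0,"dx":0.24,"dy":-0.27,"dz":0,"rx":0,"ry":0,"rz":-69},{"gripper":0,"dx":0.24,"dy":-0.27,"dz":0,"rx":0,"ry":0,"rz":-69},{"gripper":0,"dx":0.24,"dy":-0.27,"dz":0,"rx":0,"ry":0,"rz":-69}]' 80
```

```text
t: 1.85
eef_pos: [0.4861, 0.3375, 0.2506]
tool_rot: [0.474, 0.525, 0.473, -0.525]
contact_force: [-0.8, -0.2, -0.1]
gripper_width: 1.001
```

```bash
python3 -m jog '[{"gripper":0.4,"dx":-0.045,"dy":-0.277,"dz":-0.1,"rx":0,"ry":0,"rz":0},{"gripper":0.4,"dx":-0.045,"dy":-0.277,"dz":-0.1,"rx":0,"ry":0,"rz":0},{"gripper":0.4,"dx":-0.045,"dy":-0.277,"dz":-0.1,"rx":0,"ry":0,"rz":0},{"gripper":0.4,"dx":-0.045,"dy":-0.277,"dz":-0.1,"rx":0,"ry":0,"rz":0},{"gripper":0.4,"dx":-0.045,"dy":-0.277,"dz":-0.1,"rx":0,"ry":0,"rz":0},{"gripper":0.4,"dx":-0.045,"dy":-0.277,"dz":-0.1,"rx":0,"ry":0,"rz":0},{"gripper":0.4,"dx":-0.045,"dy":-0.277,"dz":-0.1,"rx":0,"ry":0,"rz":0},{"gripper":0.4,"dx":-0.045,"dy":-0.277,"dz":-0.1,"rx":0,"ry":0,"rz":0}]'
python3 - <<'E'
from station import *
from h import *
o=get_obs();print(np.round(o["q"],2))
c=read_camera("wrist");cv2.imwrite("pics/w2.png",c["pixels"])
p=cloud(c);m=(np.linalg.norm(p[...,:2]-[.439,.063],axis=-1)<.018)&(p[...,2]>.065)&(p[...,2]<.09)
print(m.sum(),np.median(p[m],0) if m.any() else 0)
c=read_camera("top");X=cloud(c).reshape(-1,3);b=c["pixels"].reshape(-1,3).astype(int);g=(b[:,1]>b[:,2]+40)&(b[:,1]>b[:,0]+30)&(X[:,2]>.03);print("green",rect(X[g]))
E
```

```text
t: 2.65
eef_pos: [0.4388, 0.064, 0.1503]
tool_rot: [0.476, 0.523, 0.477, -0.523]
contact_force: [0.7, 0.6, 1.0]
gripper_width: 0.599
[-0.7   0.25  0.48  2.21 -0.18  0.71 -0.19]
466 [0.44106192 0.06948673 0.07581859]
green (array([ 384.8, -176.7]), array([106.5,  52.8]), 7.8)
```

View pics/w2.png

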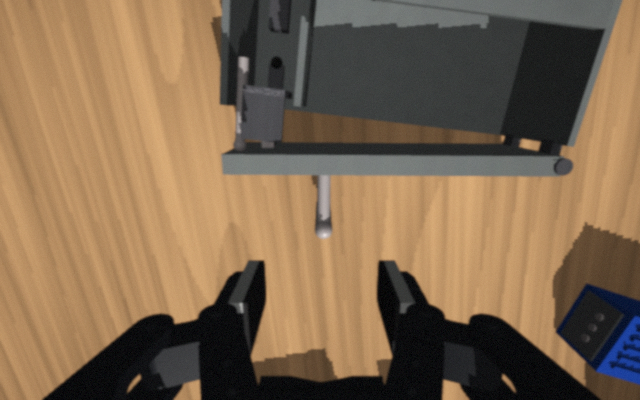

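The wrist view shows the bar's end at (323,231), midway between the jaws at columns 265–378. A standoff runs from the bar to the door at (323,185). The blue look-alike is at (600,330).

Run:
```python
from station import *
from h import *
c=read_camera("wrist");p=cloud(c)
print("bar end",np.nanmedian(p[224:234,319:328].reshape(-1,3),0),p[231,323],p[200,323])
c=np.load("pics/top0.npz");X=cloud(c).reshape(-1,3);b=c["pixels"].reshape(-1,3).astype(int)
g=(b[:,0]>b[:,2]+50)&(b[:,0]>b[:,1]+40)&(X[:,2]>.02)&(X[:,1]<.15);print("blue",rect(X[g]),X[g].min(0),X[g].max(0))
def h(a,l=140,n=41,):
    t=np.radians(78.2);R=np.array([[np.cos(t),-np.sin(t)],[np.sin(t),np.cos(t)]])
    q=np.array([-92,-100])+l*np.array([-np.sin(a),np.cos(a)])+n*np.array([-np.cos(a),-np.sin(a)])
    return (R@q+[503.7,201.2])
h0=h(.111)
for a in (.111,.15,.2,.25,.3,.4,.5,.6,.7,.8,.9,1,1.1,1.2,1.3,1.4,1.5,1.6):print(a,h(a).round(1),(h(a)-h0).round(1),"rz",round(np.degrees(a-.111),1),"edge",h(a,200,0).round(0))
```

```text
bar end [0.44144955 0.06874543 0.07914711] [0.44131347 0.06738206 0.08023187] [0.44297571 0.08580723 0.07583243]
blue (array([707.4, -84.1]), array([ 54.2, 107.6]), 66.2) [ 0.64779347 -0.12707156  0.03412537] [ 0.76434649 -0.04097304  0.05640297]
0.111 [439.5  63.2] [0. 0.] rz 0.0 edge [384. 110.]
0.15 [440.7  57.6] [ 1.2 -5.6] rz 2.2 edge [383. 102.]
0.2 [442.5  50.5] [  3.  -12.6] rz 5.1 edge [383.  92.]
0.25 [444.7  43.6] [  5.2 -19.6] rz 8.0 edge [383.  82.]
0.3 [447.2  36.7] [  7.7 -26.4] rz 10.8 edge [384.  72.]
0.4 [453.3  23.5] [ 13.8 -39.7] rz 16.6 edge [387.  52.]
0.5 [460.7  10.9] [ 21.1 -52.3] rz 22.3 edge [391.  33.]
0.6 [469.2  -0.9] [ 29.7 -64.1] rz 28.0 edge [398.  14.]
0.7 [479.  -11.8] [ 39.4 -74.9] rz 33.7 edge [407.  -4.]
0.8 [489.7 -21.6] [ 50.2 -84.8] rz 39.5 edge [417. -21.]
0.9 [501.4 -30.4] [ 61.9 -93.5] rz 45.2 edge [429. -37.]
1 [513.9 -37.9] [  74.4 -101. ] rz 50.9 edge [443. -52.]
1.1 [527.1 -44.1] [  87.5 -107.3] rz 56.7 edge [458. -65.]
1.2 [540.8 -49. ] [ 101.3 -112.2] rz 62.4 edge [474. -77.]
1.3 [555.  -52.5] [ 115.4 -115.7] rz 68.1 edge [491. -87.]
1.4 [569.4 -54.6] [ 129.9 -117.7] rz 73.9 edge [509. -95.]
1.5 [584.  -55.2] [ 144.4 -118.3] rz 79.6 edge [ 528. -102.]
1.6 [598.5 -54.3] [ 159.  -117.5] rz 85.3 edge [ 548. -106.]
```

```bash
python3 -m jog '[{"gripper":0.4,"dx":0.001,"dy":0.002,"dz":-0.04,"rx":0,"ry":0,"rz":0},{"gripper":0.4,"dx":0.001,"dy":0.002,"dz":-0.07,"rx":0,"ry":0,"rz":0},{"gripper":0.4,"dx":0.001,"dy":0.002,"dz":-0.095,"rx":0,"ry":0,"rz":0},{"gripper":1,"dx":0.001,"dy":0.002,"dz":-0.095,"rx":0,"ry":0,"rz":0},{"gripper":1,"dx":0.001,"dy":0.002,"dz":-0.095,"rx":0,"ry":0,"rz":0},{"gripper":1,"dx":0.001,"dy":0.002,"dz":-0.095,"rx":0,"ry":0,"rz":0},{"gripper":1,"dx":0.001,"dy":0.002,"dz":-0.095,"rx":0,"ry":0,"rz":0},{"gripper":1,"dx":0.001,"dy":0.002,"dz":-0.095,"rx":0,"ry":0,"rz":0}]' 80
```

```text
t: 3.6
eef_pos: [0.4404, 0.0659, 0.0565]
tool_rot: [0.476, 0.524, 0.476, -0.523]
contact_force: [-3.9, 0.5, 8.8]
gripper_width: 0.106
```

```bash
python3 -m jog '[{"gripper":1,"dx":0.001,"dy":-0.006,"dz":0,"rx":0,"ry":0,"rz":2},{"gripper":1,"dx":0.003,"dy":-0.013,"dz":0,"rx":0,"ry":0,"rz":5},{"gripper":1,"dx":0.005,"dy":-0.02,"dz":0,"rx":0,"ry":0,"rz":8},{"gripper":1,"dx":0.008,"dy":-0.026,"dz":0,"rx":0,"ry":0,"rz":11},{"gripper":1,"dx":0.011,"dy":-0.033,"dz":0,"rx":0,"ry":0,"rz":14},{"gripper":1,"dx":0.014,"dy":-0.04,"dz":0,"rx":0,"ry":0,"rz":17},{"gripper":1,"dx":0.021,"dy":-0.052,"dz":0,"rx":0,"ry":0,"rz":22}]' 80
```

```text
t: 4.3
eef_pos: [0.4613, 0.0135, 0.0565]
tool_rot: [0.567, 0.422, 0.567, -0.422]
contact_force: [-2.2, 0.0, 5.7]
gripper_width: 0.108
```

```bash
python3 -m jog '[{"gripper":1,"dx":0.009,"dy":-0.012,"dz":0,"rx":0,"ry":0,"rz":6},{"gripper":1,"dx":0.018,"dy":-0.023,"dz":0,"rx":0,"ry":0,"rz":11.5},{"gripper":1,"dx":0.029,"dy":-0.033,"dz":0,"rx":0,"ry":0,"rz":17},{"gripper":1,"dx":0.041,"dy":-0.041,"dz":0,"rx":0,"ry":0,"rz":23},{"gripper":1,"dx":0.053,"dy":-0.049,"dz":0,"rx":0,"ry":0,"rz":28.5},{"gripper":1,"dx":0.066,"dy":-0.055,"dz":0,"rx":0,"ry":0,"rz":34.5},{"gripper":1,"dx":0.08,"dy":-0.06,"dz":0,"rx":0,"ry":0,"rz":40},{"gripper":1,"dx":0.094,"dy":-0.063,"dz":0,"rx":0,"ry":0,"rz":46},{"gripper":1,"dx":0.109,"dy":-0.065,"dz":0,"rx":0,"ry":0,"rz":51.5},{"gripper":1,"dx":0.123,"dy":-0.066,"dz":0,"rx":0,"ry":0,"rz":57}]' 80
python3 -m jog '[{"gripper":1,"dx":0.01,"dy":0,"dz":0,"rx":0,"ry":0,"rz":4},{"gripper":0.5,"dx":0.01,"dy":0,"dz":0,"rx":0,"ry":0,"rz":4},{"gripper":0.5,"dx":0.01,"dy":0,"dz":0,"rx":0,"ry":0,"rz":4},{"gripper":0.5,"dx":0.01,"dy":0,"dz":0.05,"rx":0,"ry":0,"rz":4},{"gripper":0.5,"dx":0.01,"dy":0,"dz":0.1,"rx":0,"ry":0,"rz":4}]' 80
```

```text
t: 5.3
eef_pos: [0.585, -0.0533, 0.0566]
tool_rot: [0.7, 0.1, 0.7, -0.1]
contact_force: [-2.3, 2.4, 4.6]
gripper_width: 0.104
t: 5.8
eef_pos: [0.5922, -0.0531, 0.155]
tool_rot: [0.701, 0.077, 0.704, -0.078]
contact_force: [2.5, -0.8, 1.0]
gripper_width: 0.497
```

```bash
python3 -m jog '[{"gripper":0,"dx":-0.082,"dy":-0.193,"dz":0,"rx":0,"ry":0,"rz":-77},{"gripper":0,"dx":-0.082,"dy":-0.193,"dz":0,"rx":0,"ry":0,"rz":-77},{"gripper":0,"dx":-0.082,"dy":-0.193,"dz":0,"rx":0,"ry":0,"rz":-77},{"gripper":0,"dx":-0.082,"dy":-0.193,"dz":0,"rx":0,"ry":0,"rz":-77},{"gripper":0,"dx":-0.082,"dy":-0.193,"dz":0,"rx":0,"ry":0,"rz":-77},{"gripper":0,"dx":-0.082,"dy":-0.193,"dz":0,"rx":0,"ry":0,"rz":-77},{"gripper":0,"dx":-0.082,"dy":-0.193,"dz":0,"rx":0,"ry":0,"rz":-77},{"gripper":0,"dx":-0.082,"dy":-0.193,"dz":0,"rx":0,"ry":0,"rz":-77},{"gripper":0,"dx":-0.082,"dy":-0.193,"dz":0,"rx":0,"ry":0,"rz":-77},{"gripper":0,"dx":-0.082,"dy":-0.193,"dz":0,"rx":0,"ry":0,"rz":-77}]' 80
python3 - <<'E'
from station import *
from h import *
c=read_camera("wrist");p=cloud(c)
w=c["pixels"].copy()
t=read_camera("top");X=cloud(t)
d=X[...,:2]-[.512,-.215]
m=(abs(d[...,0])<.06)&(abs(d[...,1])<.08)&(X[...,2]>.04)&(X[...,2]<.07);print("top",m.sum(),rect(X[m]))
d=p[...,:2]-[.512,-.215];m=(abs(d[...,0])<.05)&(abs(d[...,1])<.085)&(p[...,2]>.04)&(p[...,2]<.065);print("wrist",m.sum(),rect(p[m]))
cv2.imwrite("pics/w3.png",np.hstack([cv2.resize(w,(400,250)),cv2.resize(t["pixels"],(400,250))]))
E
```

```text
t: 6.8
eef_pos: [0.5115, -0.2457, 0.1554]
tool_rot: [0.502, 0.498, 0.501, -0.499]
contact_force: [0.4, 0.5, 0.5]
gripper_width: 1.0
top 719 (array([ 514. , -209.5]), array([ 55.7, 100.1]), 0.5)
wrist 12931 (array([ 515.1, -214.9]), array([ 55.2, 112.5]), 0.8)
```

View pics/w3.png

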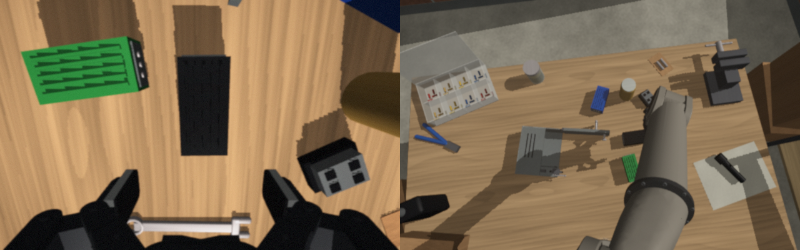

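The wrist view shows the black charger at (204,105), centred between the jaws. The green box is clear at (85,70), as is the fuse box at (333,160). The top view shows the door wide open at (570,132).

```bash
python3 -m jog '[{"gripper":0,"dx":0.002,"dy":0,"dz":-0.05,"rx":0,"ry":0,"rz":0},{"gripper":0,"dx":0.002,"dy":0,"dz":-0.09,"rx":0,"ry":0,"rz":0},{"gripper":0,"dx":0.002,"dy":0,"dz":-0.123,"rx":0,"ry":0,"rz":0},{"gripper":0,"dx":0.002,"dy":0,"dz":-0.123,"rx":0,"ry":0,"rz":0},{"gripper":1,"dx":0.002,"dy":0,"dz":-0.123,"rx":0,"ry":0,"rz":0},{"gripper":1,"dx":0.002,"dy":0,"dz":-0.123,"rx":0,"ry":0,"rz":0},{"gripper":1,"dx":0.002,"dy":0,"dz":-0.123,"rx":0,"ry":0,"rz":0},{"gripper":1,"dx":0.002,"dy":0,"dz":-0.123,"rx":0,"ry":0,"rz":0},{"gripper":1,"dx":0.002,"dy":0,"dz":-0.123,"rx":0,"ry":0,"rz":0}]' 70
python3 -m jog '[{"gripper":1,"dx":0,"dy":0,"dz":0.006,"rx":0,"ry":0,"rz":0},{"gripper":1,"dx":0,"dy":0,"dz":0.012,"rx":0,"ry":0,"rz":0},{"gripper":1,"dx":0,"dy":0,"dz":0.012,"rx":0,"ry":0,"rz":0}]' 70
python3 - <<'E'
from h import *
t=np.radians(78.2);R=np.array([[np.cos(t),-np.sin(t)],[np.sin(t),np.cos(t)]])
for q in ((-41,-20),(-150,-20),(-250,-20)):print(q,R@q+[503.7,201.2])
E
```

```text
t: 7.8
eef_pos: [0.5156, -0.2467, 0.0347]
tool_rot: [0.504, 0.498, 0.501, -0.497]
contact_force: [-0.9, -0.1, 7.0]
gripper_width: 0.638
t: 8.1
eef_pos: [0.5148, -0.2461, 0.0456]
tool_rot: [0.503, 0.498, 0.502, -0.497]
contact_force: [0.8, 0.3, -2.2]
gripper_width: 0.636
(-41, -20) [514.89300965 156.97651602]
(-150, -20) [492.60294     50.27997065]
(-250, -20) [472.15333481 -47.60676823]
```

```bash
python3 -m jog '[{"gripper":1,"dx":0,"dy":0,"dz":0.03,"rx":0,"ry":0,"rz":0},{"gripper":1,"dx":0,"dy":0,"dz":0.06,"rx":0,"ry":0,"rz":0},{"gripper":1,"dx":0,"dy":0,"dz":0.09,"rx":0,"ry":0,"rz":0},{"gripper":1,"dx":0,"dy":0.03,"dz":0.1,"rx":0,"ry":0,"rz":-3},{"gripper":1,"dx":-0.01,"dy":0.06,"dz":0.1,"rx":0,"ry":0,"rz":-6},{"gripper":1,"dx":-0.02,"dy":0.09,"dz":0.1,"rx":0,"ry":0,"rz":-9},{"gripper":1,"dx":-0.03,"dy":0.13,"dz":0.1,"rx":0,"ry":0,"rz":-12.5},{"gripper":1,"dx":-0.042,"dy":0.17,"dz":0.1,"rx":0,"ry":0,"rz":-12.5},{"gripper":1,"dx":-0.042,"dy":0.198,"dz":0.1,"rx":0,"ry":0,"rz":-12.5},{"gripper":1,"dx":-0.042,"dy":0.198,"dz":0.1,"rx":0,"ry":0,"rz":-12.5}]' 70
python3 - <<'E'
from station import *
from h import *
print(np.round(get_obs()["eef_pos"],4))
t=np.radians(78.2);R=np.array([[np.cos(t),-np.sin(t)],[np.sin(t),np.cos(t)]])
s=read_camera("side");X=cloud(s)
q=(X[...,:2]*1000-[503.7,201.2])@R; z=X[...,2]
k=s["pixels"].max(-1)<60
m=(abs(q[...,0]+215)<90)&(abs(q[...,1]+20)<40)&(z>.08)&(z<.185)&k
print("charger-like locker xy range",np.nanpercentile(q[m],[2,98],axis=0).round(0).tolist(), np.percentile(z[m],[2,50,98]))
cv2.imwrite("pics/s4.png",s["pixels"][80:330,150:550][:, :].repeat(2,0).repeat(2,1))
E
```

```text
t: 9.1
eef_pos: [0.4717, -0.0432, 0.1442]
tool_rot: [0.446, 0.548, 0.448, -0.548]
contact_force: [0.3, 0.2, -1.5]
gripper_width: 0.633
[ 0.4717 -0.0432  0.1442]
charger-like locker xy range [[-270.0, -57.0], [-214.0, 19.0]] [0.14821432 0.16000603 0.18343431]
```

View pics/s4.png

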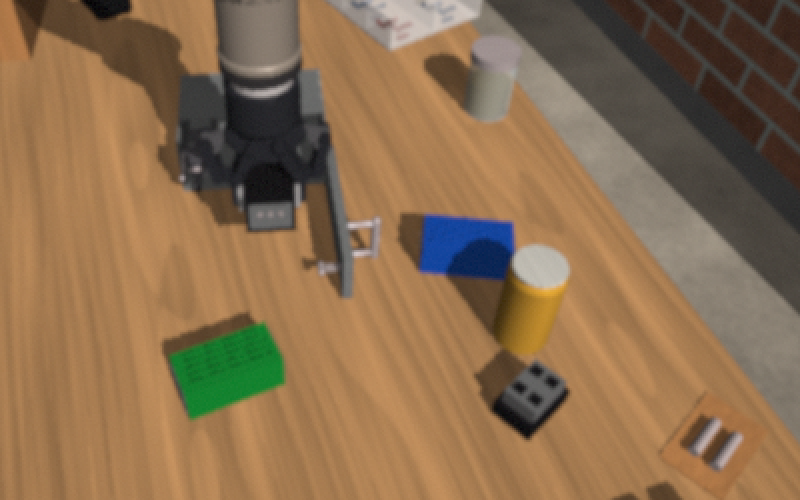

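The side view shows the charger held level at (270,205), in front of the bay. The door stands open at (340,215) and the can, fuse box and look-alikes are untouched. I'll lower it and slide it in.

```bash
python3 -m jog '[{"gripper":1,"dx":0,"dy":0,"dz":-0.04,"rx":0,"ry":0,"rz":0},{"gripper":1,"dx":0,"dy":0,"dz":-0.08,"rx":0,"ry":0,"rz":0},{"gripper":1,"dx":0,"dy":0,"dz":-0.1,"rx":0,"ry":0,"rz":0},{"gripper":1,"dx":0.006,"dy":0.028,"dz":-0.1,"rx":0,"ry":0,"rz":0},{"gripper":1,"dx":0.012,"dy":0.056,"dz":-0.1,"rx":0,"ry":0,"rz":0},{"gripper":1,"dx":0.018,"dy":0.084,"dz":-0.1,"rx":0,"ry":0,"rz":0},{"gripper":1,"dx":0.018,"dy":0.084,"dz":-0.1,"rx":0,"ry":0,"rz":0}]' 70
python3 - <<'E'
from station import *
print(get_obs()["eef_pos"],get_obs()["contact_force"])
E
```

```text
t: 9.85
eef_pos: [0.4917, 0.0395, 0.0443]
tool_rot: [0.446, 0.549, 0.446, -0.548]
contact_force: [-0.8, -0.9, -2.6]
gripper_width: 0.636
[0.4917432  0.0394776  0.04426201] [-0.82100941 -0.87819125 -2.57993318]
```

```bash
python3 -m jog '[{"gripper":1,"dx":0.004,"dy":0.02,"dz":0,"rx":0,"ry":0,"rz":0},{"gripper":1,"dx":0.008,"dy":0.04,"dz":0,"rx":0,"ry":0,"rz":0},{"gripper":1,"dx":0.012,"dy":0.06,"dz":0,"rx":0,"ry":0,"rz":0},{"gripper":1,"dx":0.017,"dy":0.08,"dz":0,"rx":0,"ry":0,"rz":0},{"gripper":1,"dx":0.021,"dy":0.1,"dz":0,"rx":0,"ry":0,"rz":0},{"gripper":1,"dx":0.025,"dy":0.121,"dz":0,"rx":0,"ry":0,"rz":0},{"gripper":1,"dx":0.025,"dy":0.121,"dz":0,"rx":0,"ry":0,"rz":0},{"gripper":1,"dx":0.025,"dy":0.121,"dz":-0.004,"rx":0,"ry":0,"rz":0},{"gripper":1,"dx":0.025,"dy":0.121,"dz":-0.008,"rx":0,"ry":0,"rz":0},{"gripper":1,"dx":0.025,"dy":0.121,"dz":-0.008,"rx":0,"ry":0,"rz":0}]' 70
```

```text
t: 10.85
eef_pos: [0.5156, 0.1554, 0.0386]
tool_rot: [0.444, 0.55, 0.445, -0.55]
contact_force: [-9.4, -2.1, 30.2]
gripper_width: 0.633
```

```bash
python3 -m jog '[{"gripper":1,"dx":0,"dy":0,"dz":0.002,"rx":0,"ry":0,"rz":0},{"gripper":0.1,"dx":0,"dy":0,"dz":0.002,"rx":0,"ry":0,"rz":0},{"gripper":0.1,"dx":0,"dy":0,"dz":0.002,"rx":0,"ry":0,"rz":0},{"gripper":0.1,"dx":0,"dy":0,"dz":0.002,"rx":0,"ry":0,"rz":0},{"gripper":0.1,"dx":0,"dy":0,"dz":0.04,"rx":0,"ry":0,"rz":0},{"gripper":0.1,"dx":0,"dy":0,"dz":0.08,"rx":0,"ry":0,"rz":0},{"gripper":0.1,"dx":-0.02,"dy":-0.05,"dz":0.12,"rx":0,"ry":0,"rz":0},{"gripper":0.1,"dx":-0.04,"dy":-0.1,"dz":0.12,"rx":0,"ry":0,"rz":0},{"gripper":0.5,"dx":-0.04,"dy":-0.14,"dz":0.12,"rx":0,"ry":0,"rz":0},{"gripper":1,"dx":-0.04,"dy":-0.14,"dz":0.12,"rx":0,"ry":0,"rz":0}]' 70
python3 - <<'E'
from station import *
from h import *
t=np.radians(78.2);R=np.array([[np.cos(t),-np.sin(t)],[np.sin(t),np.cos(t)]])
for n in("wrist","side"):
    s=read_camera(n);X=cloud(s);q=(X[...,:2]*1000-[503.7,201.2])@R; z=X[...,2]
    m=(q[...,0]>-95)&(q[...,0]<-10)&(abs(q[...,1]+20)<60)&(z>.03)&(z<.068)
    print(n,m.sum(),"charger xy",np.nanpercentile(q[m],[1,99],axis=0).round(1).tolist(),np.percentile(z[m],[10,50,90]))
    d=(q[...,0]>-280)&(q[...,0]<-105)&(q[...,1]<-60)&(q[...,1]>-130)&(z>.068)&(z<.0785)
    if d.sum()>50:
        v=cv2.fitLine(q[d].astype(np.float32),cv2.DIST_HUBER,0,.1,.01).ravel();print("door",np.arctan2(abs(v[0]),-v[1]*np.sign(v[0])),v)
    cv2.imwrite(f"pics/{n}5.png",s["pixels"])
a=cv2.resize(cv2.imread("pics/wrist5.png"),(480,300));b=cv2.imread("pics/side5.png")[80:230,200:360];b=cv2.resize(b,(320,300))
cv2.imwrite("pics/c5.png",np.hstack([a,b]))
E
```

```text
t: 11.85
eef_pos: [0.4737, 0.0111, 0.1568]
tool_rot: [-0.443, -0.551, -0.442, 0.552]
contact_force: [0.2, -0.2, -0.3]
gripper_width: 0.577
wrist 2738 charger xy [[-70.7, -47.8], [-57.9, 5.8]] [0.03759128 0.05372415 0.05517201]
door 1.6078773 [ 9.9931258e-01  3.7072361e-02 -1.7550685e+02 -1.0138968e+02]
side 288 charger xy [[-71.1, -31.8], [-10.9, 7.4]] [0.03670341 0.05332141 0.05682037]
door 1.6014477 [ 9.9953026e-01  3.0646516e-02 -1.9725909e+02 -1.0187262e+02]
```

View pics/c5.png

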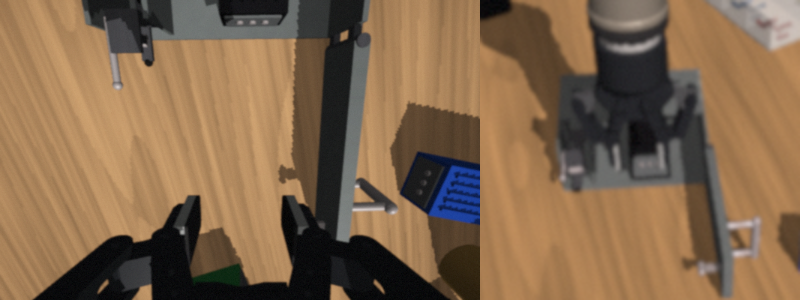

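Both views show the charger lying flat in the bay. Its front end is at locker x = -71, 9 mm behind the edge, and y runs from -48 to 7. The door is at 1.60 rad and the catch is drawn forward at (120,30). Next I'll plan the push path.

```bash
cat >> h.py <<'E'
t_=np.radians(78.2);R=np.array([[np.cos(t_),-np.sin(t_)],[np.sin(t_),np.cos(t_)]])
def door(a,l,n):
    q=np.array([-92,-100])+l*np.array([-np.sin(a),np.cos(a)])+n*np.array([-np.cos(a),-np.sin(a)])
    return R@q+[503.7,201.2]
def inv(p,l=180):  # door angle from tool centre world mm, returns a,n at which |.|matches l
    q=R.T@(np.asarray(p)[:2]-[503.7,201.2])-[-92,-100];r=np.hypot(*q);n=np.sqrt(max(r*r-l*l,0));return np.arctan2(-q[0],q[1])-np.arctan2(n,l),n
E
python3 - <<'E'
from h import *
print("start n=40",door(1.6,180,40).round(1))
for a in (1.6,1.5,1.4,1.2,1,.8,.6,.5,.4,.3,.25,.2,.17,.15,.1,.05,0):print(a,door(a,180,17).round(1),"rz",round(np.degrees(a-1.6),1))
E
```

```text
start n=40 [590.5 -93.5]
1.6 [567.9 -89.5] rz 0.0
1.5 [549.9 -87.1] rz -5.7
1.4 [532.4 -82.9] rz -11.5
1.2 [498.9 -69.5] rz -22.9
1 [468.7 -49.6] rz -34.4
0.8 [443.1 -24.1] rz -45.8
0.6 [423.1   5.9] rz -57.3
0.5 [415.4  22.3] rz -63.0
0.4 [409.4  39.3] rz -68.8
0.3 [405.2  56.9] rz -74.5
0.25 [403.7  65.8] rz -77.3
0.2 [402.7  74.8] rz -80.2
0.17 [402.3  80.2] rz -81.9
0.15 [402.1  83.8] rz -83.1
0.1 [402.   92.8] rz -85.9
0.05 [402.3 101.9] rz -88.8
0 [403.1 110.9] rz -91.7
```

Closed-finger pushing near door_push needs about 0.413 m of reach when shut, which is below the 0.425 m limit. I'll take the handle instead (0.444 m) and limit the force there to 12·200/140 ≈ 17 N.

```bash
python3 -m jog '[{"gripper":0.4,"dx":0.123,"dy":-0.071,"dz":0,"rx":0,"ry":0,"rz":80},{"gripper":0.4,"dx":0.123,"dy":-0.071,"dz":0,"rx":0,"ry":0,"rz":80},{"gripper":0.4,"dx":0.123,"dy":-0.071,"dz":0,"rx":0,"ry":0,"rz":80},{"gripper":0.4,"dx":0.123,"dy":-0.071,"dz":0,"rx":0,"ry":0,"rz":80},{"gripper":0.4,"dx":0.123,"dy":-0.071,"dz":0,"rx":0,"ry":0,"rz":80},{"gripper":0.4,"dx":0.123,"dy":-0.071,"dz":0,"rx":0,"ry":0,"rz":80},{"gripper":0.4,"dx":0.123,"dy":-0.071,"dz":0,"rx":0,"ry":0,"rz":80},{"gripper":0.4,"dx":0.123,"dy":-0.071,"dz":0,"rx":0,"ry":0,"rz":80},{"gripper":0.4,"dx":0.123,"dy":-0.071,"dz":0,"rx":0,"ry":0,"rz":80},{"gripper":0.4,"dx":0.123,"dy":-0.071,"dz":0,"rx":0,"ry":0,"rz":80}]' 40
python3 -m jog '[{"gripper":0.4,"dx":0,"dy":0,"dz":0,"rx":0,"ry":0,"rz":8}]'
python3 - <<'E'
from station import *
from h import *
c=read_camera("wrist");p=cloud(c);o=get_obs();print(np.round(o["eef_pos"],4),o["contact_force"])
m=(np.linalg.norm(p[...,:2]-[.598,-.054],axis=-1)<.025)&(p[...,2]>.07)&(p[...,2]<.09)
q=p[m];print(len(q),np.median(q,0),"along bar end (outermost):",q[q[:,2]>.076].max(0),q.min(0),q.max(0))
cv2.imwrite("pics/w6.png",c["pixels"])
E
```

```text
t: 12.95
eef_pos: [0.5987, -0.0514, 0.1555]
tool_rot: [0.694, 0.133, 0.695, -0.132]
contact_force: [-0.3, 0.5, 0.2]
gripper_width: 0.601
t: 13.05
eef_pos: [0.5986, -0.0512, 0.1554]
tool_rot: [0.702, 0.084, 0.702, -0.084]
contact_force: [1.4, -0.3, -0.2]
gripper_width: 0.598
[ 0.5986 -0.0515  0.1555] [ 1.2987304  -0.27152187 -0.46356626]
610 [ 0.589907   -0.0506774   0.07489906] along bar end (outermost): [ 0.60309017 -0.04732713  0.08204714] [ 0.57339504 -0.05779596  0.07043823] [ 0.60309017 -0.04451972  0.08204714]
```

View pics/w6.png

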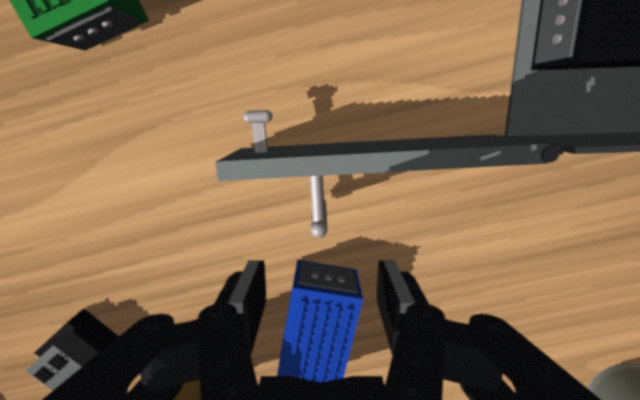

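The wrist view shows the bar's end at (318,230), centred between the jaws. The strike is on the door's inner face at (258,120) and the blue box is clear beyond. I'll grip the bar.

```bash
python3 -m jog '[{"gripper":0.4,"dx":0,"dy":0,"dz":-0.04,"rx":0,"ry":0,"rz":0},{"gripper":0.4,"dx":0,"dy":0,"dz":-0.07,"rx":0,"ry":0,"rz":0},{"gripper":0.4,"dx":0,"dy":0,"dz":-0.1,"rx":0,"ry":0,"rz":0},{"gripper":0.4,"dx":0,"dy":0,"dz":-0.1,"rx":0,"ry":0,"rz":0},{"gripper":1,"dx":0,"dy":0,"dz":-0.1,"rx":0,"ry":0,"rz":0},{"gripper":1,"dx":0,"dy":0,"dz":-0.1,"rx":0,"ry":0,"rz":0},{"gripper":1,"dx":0,"dy":0,"dz":-0.1,"rx":0,"ry":0,"rz":0},{"gripper":1,"dx":0,"dy":0,"dz":-0.1,"rx":0,"ry":0,"rz":0}]' 40
python3 - <<'E'
from h import *
h0=door(1.6,140,41);print(h0)
for a in (1.5,1.4,1.3,1.2,1.1,1,.9,.8,.7,.6,.5,.4,.3,.25,.2,.15,.1,.05,0):print(a,(door(a,140,41)-h0).round(1),"rz",round(np.degrees(a-1.6),1))
E
```

```text
t: 13.9
eef_pos: [0.5995, -0.0531, 0.0581]
tool_rot: [0.703, 0.086, 0.701, -0.086]
contact_force: [-0.5, 2.5, 5.8]
gripper_width: 0.115
[598.51867556 -54.33325371]
1.5 [-14.6  -0.8] rz -5.7
1.4 [-29.1  -0.2] rz -11.5
1.3 [-43.6   1.8] rz -17.2
1.2 [-57.7   5.3] rz -22.9
1.1 [-71.5  10.2] rz -28.6
1 [-84.6  16.4] rz -34.4
0.9 [-97.1  24. ] rz -40.1
0.8 [-108.8   32.7] rz -45.8
0.7 [-119.6   42.5] rz -51.6
0.6 [-129.3   53.4] rz -57.3
0.5 [-137.9   65.2] rz -63.0
0.4 [-145.2   77.8] rz -68.8
0.3 [-151.3   91.1] rz -74.5
0.25 [-153.8   97.9] rz -77.3
0.2 [-156.   104.9] rz -80.2
0.15 [-157.8  111.9] rz -83.1
0.1 [-159.3  119.1] rz -85.9
0.05 [-160.4  126.3] rz -88.8
0 [-161.2  133.5] rz -91.7
```

```bash
python3 -m jog '[{"gripper":1,"dx":-0.0146,"dy":-0.0008,"dz":0,"rx":0,"ry":0,"rz":-5.7},{"gripper":1,"dx":-0.0291,"dy":-0.0002,"dz":0,"rx":0,"ry":0,"rz":-11.5},{"gripper":1,"dx":-0.0436,"dy":0.0018,"dz":0,"rx":0,"ry":0,"rz":-17.2},{"gripper":1,"dx":-0.0577,"dy":0.0053,"dz":0,"rx":0,"ry":0,"rz":-22.9},{"gripper":1,"dx":-0.0715,"dy":0.0102,"dz":0,"rx":0,"ry":0,"rz":-28.6},{"gripper":1,"dx":-0.0846,"dy":0.0164,"dz":0,"rx":0,"ry":0,"rz":-34.4},{"gripper":1,"dx":-0.0971,"dy":0.024,"dz":0,"rx":0,"ry":0,"rz":-40.1},{"gripper":1,"dx":-0.1088,"dy":0.0327,"dz":0,"rx":0,"ry":0,"rz":-45.8},{"gripper":1,"dx":-0.1196,"dy":0.0425,"dz":0,"rx":0,"ry":0,"rz":-51.6},{"gripper":1,"dx":-0.1293,"dy":0.0534,"dz":0,"rx":0,"ry":0,"rz":-57.3}]' 40
python3 -m jog '[{"gripper":1,"dx":-0.0086,"dy":0.0118,"dz":0,"rx":0,"ry":0,"rz":-5.7},{"gripper":1,"dx":-0.0159,"dy":0.0244,"dz":0,"rx":0,"ry":0,"rz":-11.5},{"gripper":1,"dx":-0.019,"dy":0.031,"dz":0,"rx":0,"ry":0,"rz":-14.3},{"gripper":1,"dx":-0.022,"dy":0.0377,"dz":0,"rx":0,"ry":0,"rz":-17.2},{"gripper":1,"dx":-0.0245,"dy":0.0445,"dz":0,"rx":0,"ry":0,"rz":-20},{"gripper":1,"dx":-0.0245,"dy":0.0445,"dz":0,"rx":0,"ry":0,"rz":-20},{"gripper":1,"dx":-0.0245,"dy":0.0445,"dz":0,"rx":0,"ry":0,"rz":-20}]' 40
```

```text
t: 14.9
eef_pos: [0.4703, -0.0004, 0.058]
tool_rot: [0.575, 0.415, 0.572, -0.412]
contact_force: [1.2, -0.4, 8.5]
gripper_width: 0.116
t: 15.6
eef_pos: [0.4453, 0.0445, 0.0579]
tool_rot: [0.495, 0.507, 0.494, -0.505]
contact_force: [-3.4, -1.4, 16.1]
gripper_width: 0.116
```

```bash
python3 -m jog '[{"gripper":1,"dx":-0.0011,"dy":0.0035,"dz":0.001,"rx":0,"ry":0,"rz":-1.4},{"gripper":1,"dx":-0.0022,"dy":0.007,"dz":0.0015,"rx":0,"ry":0,"rz":-2.9},{"gripper":1,"dx":-0.003,"dy":0.0098,"dz":0.0015,"rx":0,"ry":0,"rz":-4},{"gripper":1,"dx":-0.003,"dy":0.0098,"dz":0.0015,"rx":0,"ry":0,"rz":-4},{"gripper":1,"dx":-0.003,"dy":0.0098,"dz":0.0015,"rx":0,"ry":0,"rz":-4}]' 40
python3 -c "
from station import *;o=get_obs();print(o['eef_pos'],o['contact_force'],o['torque'])"
```

```text
t: 16.1
eef_pos: [0.4423, 0.0542, 0.0581]
tool_rot: [0.477, 0.523, 0.476, -0.522]
contact_force: [3.6, 0.9, -2.7]
gripper_width: 0.116
[0.44228525 0.05419541 0.05809831] [ 3.6417292   0.88643577 -2.65089568] [ 0.15216186 -0.89707897  0.08677408]
```

```bash
for i in 1 ; do python3 -m jog '[{"gripper":1,"dx":-0.0003,"dy":0.001,"dz":0,"rx":0,"ry":0,"rz":-0.4},{"gripper":1,"dx":-0.0005,"dy":0.002,"dz":0,"rx":0,"ry":0,"rz":-0.8},{"gripper":1,"dx":-0.0007,"dy":0.003,"dz":0,"rx":0,"ry":0,"rz":-1.2},{"gripper":1,"dx":-0.0009,"dy":0.004,"dz":0,"rx":0,"ry":0,"rz":-1.6},{"gripper":1,"dx":-0.0009,"dy":0.004,"dz":0,"rx":0,"ry":0,"rz":-1.6}]'; done
python3 -m jog '[{"gripper":1,"dx":-0.0003,"dy":0.001,"dz":0,"rx":0,"ry":0,"rz":-0.4},{"gripper":1,"dx":-0.0005,"dy":0.002,"dz":0,"rx":0,"ry":0,"rz":-0.8},{"gripper":1,"dx":-0.0005,"dy":0.002,"dz":0,"rx":0,"ry":0,"rz":-0.8}]'
python3 -m jog '[{"gripper":1,"dx":-0.0003,"dy":0.001,"dz":0,"rx":0,"ry":0,"rz":-0.4},{"gripper":1,"dx":-0.0005,"dy":0.002,"dz":0,"rx":0,"ry":0,"rz":-0.8},{"gripper":1,"dx":-0.0005,"dy":0.002,"dz":0,"rx":0,"ry":0,"rz":-0.8}]'
```

```text
t: 16.6
eef_pos: [0.4415, 0.0571, 0.0581]
tool_rot: [0.469, 0.53, 0.468, -0.529]
contact_force: [5.3, -1.8, -3.2]
gripper_width: 0.117
t: 16.9
eef_pos: [0.441, 0.0591, 0.0581]
tool_rot: [0.466, 0.533, 0.464, -0.532]
contact_force: [5.6, -2.2, -3.1]
gripper_width: 0.114
t: 17.2
eef_pos: [0.4406, 0.061, 0.0581]
tool_rot: [0.462, 0.536, 0.461, -0.535]
contact_force: [6.0, -1.9, -3.4]
gripper_width: 0.115
```

```bash
python3 -m jog '[{"gripper":1,"dx":-0.0003,"dy":0.001,"dz":0,"rx":0,"ry":0,"rz":-0.4},{"gripper":1,"dx":-0.0005,"dy":0.002,"dz":0,"rx":0,"ry":0,"rz":-0.8},{"gripper":1,"dx":-0.0005,"dy":0.002,"dz":0,"rx":0,"ry":0,"rz":-0.8}]'
python3 -m jog '[{"gripper":1,"dx":-0.0004,"dy":0.001,"dz":0,"rx":0,"ry":0,"rz":-0.4},{"gripper":1,"dx":-0.0004,"dy":0.001,"dz":0,"rx":0,"ry":0,"rz":-0.4}]'
python3 -m jog '[{"gripper":1,"dx":-0.0004,"dy":0.001,"dz":0,"rx":0,"ry":0,"rz":-0.4},{"gripper":1,"dx":-0.0004,"dy":0.001,"dz":0,"rx":0,"ry":0,"rz":-0.4}]'
```

```text
t: 17.5
eef_pos: [0.4401, 0.063, 0.0581]
tool_rot: [0.458, 0.54, 0.457, -0.539]
contact_force: [5.8, -2.3, -2.6]
gripper_width: 0.117
t: 17.7
eef_pos: [0.4399, 0.064, 0.0581]
tool_rot: [0.457, 0.541, 0.455, -0.54]
contact_force: [7.2, -2.9, -5.2]
gripper_width: 0.116
t: 17.9
eef_pos: [0.4398, 0.065, 0.0581]
tool_rot: [0.455, 0.543, 0.453, -0.542]
contact_force: [7.3, -3.2, -5.6]
gripper_width: 0.117
```

```bash
python3 -m jog '[{"gripper":1,"dx":-0.0003,"dy":0.001,"dz":0,"rx":0,"ry":0,"rz":-0.4},{"gripper":1,"dx":-0.0003,"dy":0.001,"dz":0,"rx":0,"ry":0,"rz":-0.4}]'
python3 -m jog '[{"gripper":1,"dx":-0.0003,"dy":0.001,"dz":0,"rx":0,"ry":0,"rz":-0.4},{"gripper":1,"dx":-0.0003,"dy":0.001,"dz":0,"rx":0,"ry":0,"rz":-0.4}]'
python3 -m jog '[{"gripper":1,"dx":-0.0003,"dy":0.001,"dz":0,"rx":0,"ry":0,"rz":-0.4},{"gripper":1,"dx":-0.0003,"dy":0.001,"dz":0,"rx":0,"ry":0,"rz":-0.4}]'
```

```text
t: 18.1
eef_pos: [0.4395, 0.066, 0.0581]
tool_rot: [0.453, 0.545, 0.451, -0.543]
contact_force: [8.1, -2.0, -4.8]
gripper_width: 0.116
t: 18.3
eef_pos: [0.4394, 0.067, 0.0581]
tool_rot: [0.451, 0.546, 0.449, -0.545]
contact_force: [7.2, -2.2, -6.2]
gripper_width: 0.113
t: 18.5
eef_pos: [0.4392, 0.0679, 0.0581]
tool_rot: [0.449, 0.548, 0.447, -0.546]
contact_force: [9.1, -3.6, -6.3]
gripper_width: 0.114
```

```bash
python3 -m jog '[{"gripper":1,"dx":0.0002,"dy":0.001,"dz":0.0002,"rx":0,"ry":0,"rz":-0.4},{"gripper":1,"dx":0.0002,"dy":0.001,"dz":0,"rx":0,"ry":0,"rz":-0.4}]'
python3 -m jog '[{"gripper":1,"dx":0.0001,"dy":0.001,"dz":0,"rx":0,"ry":0,"rz":-0.4},{"gripper":1,"dx":0.0001,"dy":0.001,"dz":0,"rx":0,"ry":0,"rz":-0.4}]'
```

```text
t: 18.7
eef_pos: [0.4391, 0.0683, 0.058]
tool_rot: [0.447, 0.549, 0.445, -0.548]
contact_force: [6.6, -5.3, -2.8]
gripper_width: 0.111
t: 18.9
eef_pos: [0.439, 0.0686, 0.058]
tool_rot: [0.445, 0.551, 0.443, -0.55]
contact_force: [7.4, -5.6, -4.5]
gripper_width: 0.112
```

```bash
python3 -m jog '[{"gripper":1,"dx":0,"dy":0.001,"dz":0,"rx":0,"ry":0,"rz":-0.4},{"gripper":1,"dx":0,"dy":0.001,"dz":0,"rx":0,"ry":0,"rz":-0.4}]'
```

```text
t: 19.1
eef_pos: [0.439, 0.0692, 0.058]
tool_rot: [0.443, 0.552, 0.44, -0.552]
contact_force: [7.8, -7.2, -4.1]
gripper_width: 0.114
```

The catch has seated: force now rises with little travel. I'll keep pressing in small steps.

```bash
python3 -m jog '[{"gripper":1,"dx":0,"dy":0.0008,"dz":0,"rx":0,"ry":0,"rz":-0.2},{"gripper":1,"dx":0,"dy":0.0008,"dz":0,"rx":0,"ry":0,"rz":-0.2}]'
python3 -m jog '[{"gripper":1,"dx":0,"dy":0.0008,"dz":0,"rx":0,"ry":0,"rz":-0.2},{"gripper":1,"dx":0,"dy":0.0008,"dz":0,"rx":0,"ry":0,"rz":-0.2}]'
```

```text
t: 19.3
eef_pos: [0.4389, 0.0697, 0.058]
tool_rot: [0.442, 0.553, 0.439, -0.553]
contact_force: [7.3, -8.8, -4.4]
gripper_width: 0.112
t: 19.5
eef_pos: [0.4388, 0.0705, 0.058]
tool_rot: [0.441, 0.554, 0.438, -0.554]
contact_force: [6.4, -7.9, -3.1]
gripper_width: 0.114
```

```bash
python3 -m jog '[{"gripper":1,"dx":0,"dy":0.0008,"dz":0,"rx":0,"ry":0,"rz":-0.2},{"gripper":1,"dx":0,"dy":0.0008,"dz":0,"rx":0,"ry":0,"rz":-0.2}]'
```

```text
t: 19.7
eef_pos: [0.4386, 0.0715, 0.058]
tool_rot: [0.44, 0.554, 0.438, -0.554]
contact_force: [6.9, -8.2, -3.8]
gripper_width: 0.118
```

```bash
python3 -m jog '[{"gripper":1,"dx":0,"dy":0.0008,"dz":0,"rx":0,"ry":0,"rz":-0.3},{"gripper":1,"dx":0,"dy":0.0008,"dz":0,"rx":0,"ry":0,"rz":-0.3}]'
python3 -m jog '[{"gripper":1,"dx":0,"dy":0.0008,"dz":0,"rx":0,"ry":0,"rz":-0.3},{"gripper":1,"dx":0,"dy":0.0008,"dz":0,"rx":0,"ry":0,"rz":-0.3}]'
```

```text
t: 19.9
eef_pos: [0.4384, 0.0732, 0.058]
tool_rot: [0.439, 0.556, 0.437, -0.555]
contact_force: [6.2, -4.8, -3.0]
gripper_width: 0.115
t: 20.1
eef_pos: [0.4381, 0.076, 0.058]
tool_rot: [0.437, 0.556, 0.437, -0.556]
contact_force: [3.9, 0.4, -0.9]
gripper_width: 0.113
```

```bash
python3 -m jog '[{"gripper":1,"dx":0,"dy":0.0008,"dz":0,"rx":0,"ry":0,"rz":-0.3},{"gripper":1,"dx":0,"dy":0.0008,"dz":0,"rx":0,"ry":0,"rz":-0.3}]'
```

```text
t: 20.3
eef_pos: [0.4381, 0.0762, 0.058]
tool_rot: [0.436, 0.558, 0.435, -0.557]
contact_force: [5.2, -2.0, -0.5]
gripper_width: 0.111
```

The snap shows as a jump of about 4 mm while Fy fell from -8 to 0 N, and the door is now lightly on the bumper. Releasing.

```bash
python3 -m jog '[{"gripper":0.4,"dx":0,"dy":0,"dz":0,"rx":0,"ry":0,"rz":0},{"gripper":0.4,"dx":0,"dy":0,"dz":0,"rx":0,"ry":0,"rz":0},{"gripper":0.4,"dx":0,"dy":0,"dz":0,"rx":0,"ry":0,"rz":0},{"gripper":0.4,"dx":0,"dy":0,"dz":0.03,"rx":0,"ry":0,"rz":0},{"gripper":0.4,"dx":0,"dy":0,"dz":0.07,"rx":0,"ry":0,"rz":0},{"gripper":0.4,"dx":0,"dy":0,"dz":0.11,"rx":0,"ry":0,"rz":0},{"gripper":0.4,"dx":0,"dy":-0.04,"dz":0.15,"rx":0,"ry":0,"rz":0},{"gripper":0.4,"dx":0.02,"dy":-0.09,"dz":0.17,"rx":0,"ry":0,"rz":0},{"gripper":0.4,"dx":0.02,"dy":-0.14,"dz":0.17,"rx":0,"ry":0,"rz":0},{"gripper":0.4,"dx":0.02,"dy":-0.14,"dz":0.17,"rx":0,"ry":0,"rz":0}]' 
python3 -m jog '[{"gripper":0.4,"dx":0.02,"dy":-0.03,"dz":0,"rx":0,"ry":0,"rz":0},{"gripper":0.4,"dx":0.02,"dy":-0.03,"dz":0,"rx":0,"ry":0,"rz":0},{"gripper":0.4,"dx":0.02,"dy":-0.03,"dz":0,"rx":0,"ry":0,"rz":0},{"gripper":0.4,"dx":0.02,"dy":-0.03,"dz":0,"rx":0,"ry":0,"rz":0},{"gripper":0.4,"dx":0.02,"dy":-0.03,"dz":0,"rx":0,"ry":0,"rz":0},{"gripper":0.4,"dx":0.02,"dy":-0.03,"dz":0,"rx":0,"ry":0,"rz":0}]'
python3 - <<'E'
from station import *
from h import *
for n in("top","side","wrist"):
    s=read_camera(n);X=cloud(s);q=(X[...,:2]*1000-[503.7,201.2])@R; z=X[...,2]
    d=(q[...,0]>-125)&(q[...,0]<-82.5)&(abs(q[...,1])<97)&(z>.068)&(z<.0785)
    if d.sum()>30:
        v=cv2.fitLine(q[d].astype(np.float32),cv2.DIST_HUBER,0,.1,.01).ravel();print(n,d.sum(),"door",-np.arctan(v[0]/v[1]),"x at +-100",v[2]+v[0]/v[1]*(np.array([-100,100])-v[3]))
    m=(q[...,0]>-82)&(q[...,0]<-22)&(abs(q[...,1]+20)<60)&(z>.045)&(z<.068)
    if m.sum()>20:print(" charger xy",m.sum(),np.nanpercentile(q[m],[1,99],axis=0).round(1).tolist(),np.median(z[m]))
    cv2.imwrite(f"pics/{n}7.png",s["pixels"])
a=cv2.resize(cv2.imread("pics/wrist7.png"),(400,250));b=cv2.resize(cv2.imread("pics/side7.png"),(400,250))
cv2.imwrite("pics/c7.png",np.hstack([a,b]))
E
```

```text
t: 21.3
eef_pos: [0.4574, -0.0683, 0.2291]
tool_rot: [0.434, 0.559, 0.433, -0.558]
contact_force: [-0.0, 0.5, -1.0]
gripper_width: 0.601
t: 21.9
eef_pos: [0.4772, -0.0924, 0.2277]
tool_rot: [0.436, 0.557, 0.436, -0.557]
contact_force: [-0.2, -0.3, 0.3]
gripper_width: 0.6
top 403 door 0.028978186 x at +-100 [-92.0642761  -97.86153599]
 charger xy 380 [[-69.5, -47.6], [-22.7, 6.8]] 0.05368489751704608
side 319 door 0.02379139 x at +-100 [-93.81622957 -98.57540528]
 charger xy 133 [[-60.1, -46.8], [-22.2, -3.3]] 0.054414800861611656
```

View pics/c7.png

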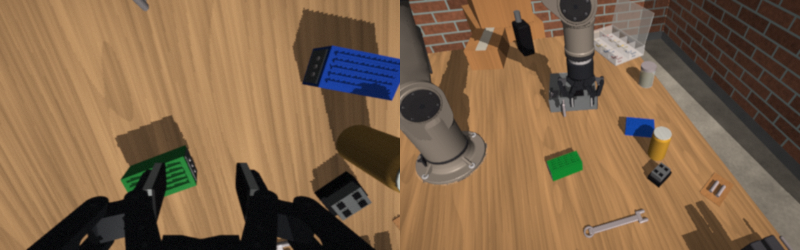

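The side view shows the door shut at (575,105) and everything else in place. The arm is clear of everything, and about 1.5 s after release the door still measures 0.024–0.029 rad. I'm handing in.

```bash
python3 -c "from station import *;print(hand_in())"
```

```text
the job is handed in; nothing more can be done
None
```

The job is done and handed in at about 22 s on the robot's clock; no verdict was reported. I pulled the locker door open to about 1.6 rad and set the black charger flat in the wide bay. I then closed the door by its handle in steps of about 1 mm.

**Shutting:** the catch slid in against about 3 N and seated. At about 9–10 N on the handle (about 7 N at the free edge) the roller snapped over. The handle jumped about 4 mm and the force fell to near zero, so I stopped there.

**Last checks:**
- **Door:** after release it measured 0.024 rad (side camera) and 0.029 rad (top camera), still shut about 1.5 s later.
- **Charger:** its front end is about 10 mm behind the locker's front edge. Its top measured 54 mm above the bench; 57 mm would be expected for the charger on the floor.
- **Can, spanner, fuse box:** they looked unmoved in the last side view, as did the blue and green look-alikes. I did not measure their positions.

**What went wrong or changed:**
- **Refused moves:** the first two move calls were refused because some keys were left out; nothing moved.
- **Setting-down force:** the wrist force reached about 30 N as the charger met the bay floor.
- **Handle instead of push point:** I closed the door by the handle because the push point was slightly out of the arm's reach.
- **Sideways force:** the grip on the handle also showed up to 9 N sideways while closing.

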